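# Hold the spring gauge square on the model's roof

### The arm

A 7-joint arm with a two-finger parallel gripper is mounted at the origin on the work surface. World frame = base frame: x ahead of the robot, y to its left, z up, the work surface at z = 0. Lengths are in m, angles in rad, forces in N, time in s.
With the tool pointing down it reaches from about 0.4 to 0.85 m from the base axis. Payload 4.5 kg.
Tool frame: the origin (TCP) lies midway between the tips of the shut fingers; the grasp point (between the pads) lies 19 mm behind it; z points along the fingers, y is the line along which they close (so a half turn about z gives the same grasp; the last joint's range is limited). The gripper opens to 88 mm and grips with 3 to 60 N. Pads are 18 mm wide; open, the fingers measure 123 mm over their backs; the gripper's body (75 mm by 187 mm) begins 45 mm behind the grasp point.
Start: joints at [1.301, 0.689, -0.195, 1.565, 0.157, 0.902, -0.215], TCP at [0.187, -0.596, 0.239] pointing down, gripper open.
Joint ranges: [-3.01, 3.01], [-0.46, 2.08], [-1.47, 1.51], [0.13, 2.56], [-1, 4.14], [0.04, 2.09], [-2.66, 2.66]. Speed limits (rad/s): [2.57, 2.57, 3.14, 3.14, 3.14, 3.14, 3.14].

### API

Orientations are given as a unit quaternion [x, y, z, w].
In Python, from plant import r, eyes, finish_job gives the robot as it stands. The module is installed in compiled form; this text tells all that it offers.
- The arm moves only by the tool move_arm, never from a script. Its argument "motion" is a list of rows, each a list of 7 numbers: the shift along the tool's x, y, z in mm, then the turn, a rotation vector about the tool's x, y, z in degrees, then the closure, from 0 (fully open) to 1 (shut). A call has 1 to 5 rows; each row is the pose to reach, as a shift and turn from the pose commanded when the call began, along the tool's axes at that moment; what a row does not reach only later rows make up. A row lasts 1/8 s, in which the tool goes at most 62.5 mm and 10.7 degrees, less where a joint would pass 70% of its speed; a pose out of reach is approached as far as the arm can. A call with a gripper value outside its range is refused whole. The fingers move at their own pace and stop on an object; "newtons" is the grip in N (left out, the last holds). Time passes only in rows, so rows that repeat a pose let the fingers close. It gives the time, the measured TCP pose, the force, the opening and the grip force at its end, in the units of the state.
- r.get_state(): the state, without advancing time (a new reading comes with each control period).
- eyes.snapshot(name): name is "scene" or "top"; returns a dict with "frame" (400x640x3 uint8, red, green, blue), "z_map" (400x640 float32, m along the optical axis (not along the pixel's ray), 0 where there is no reading), "intrinsics" (3x3 intrinsics, pixels), "world_to_cam" (4x4, takes a point from world to camera coordinates). Camera axes: x right, y down, z forward; pixel columns grow to the right and rows downward; lengths in m; the calibration is good to about 2 mm. A picture is of the moment at which its call begins.
- finish_job(): hands the job in; it is judged then, once.
The state is a dict: "clock": time; "q": joint angles; "qd": joint speeds; "joint_torque": joint torques, N m; "tool_pos": TCP position; "eef_rot": TCP orientation; "contact_force": force on the tool from outside, world axes, zero at the start; "moment": the same for the moment, N m; "opening": opening from 0.0 (shut) to 1.0 (fully open); "finger_force": force on a finger pad.
Only numpy, scipy, OpenCV 4.12 (cv2) and the standard library are available. Lean on these libraries where they do the work, as an engineer would, in place of code of your own. Each camera call takes 0.05 s, during which the arm holds its last target. There are 200 camera calls.

### The job

Lift the spring gauge (square handle, little round dial on top) up and off its forked hook, and press its spring tip gently on the centre of the drawn ring on the building model's sloping roof, the gauge square to the roof, so that the plunger is pushed about half way in. Leave the scriber and the other things on the bench as they are. Finish while holding it there: the program ends with the gauge still gripped and pressed on the ring.

Things in the scene. Friction and masses are not known exactly. Their poses are not given: they have to be found in the camera images.
- gauge: Spring gauge, 160 mm long, 0.14 to 0.21 kg, hung upright in a hook, its flats in line with the stand. Origin: centre of its collar's underside; z up to the handle. Dark wooden handle 24 x 24 mm, z 6 to 70 mm (grip flat sides at z = 38), white dial on top; steel collar 36 x 36 x 6 mm; barrel 14 mm across, z -68 to 0; 6 mm plunger with ball tip, lowest point at z = -90 mm when not pressed.
- plunger (a joint): How far the gauge's plunger is pushed in: 0 = fully out, 0.012 m = hard in on its stop. A spring pushes it out: 1 N to start it, then 0.5 N per mm (4 N at half way, 6 mm; 7 N at the stop).
- tip (a point): The lowest point of the plunger's ball tip; moves with the plunger.
- stand: Fixed plywood tool stand; origin on the bench, z up. Base x -87 to +28, y +-100, 15 mm high; upright board x 0 to 16 mm, 142 high. Two forked hooks at y = +65 and -65 mm: pairs of 8 mm bars, gap 18 mm, tops at z = 130, running to -x; their ends (x = -90 to -100) turn up to z = 144. Tools hang by the collar at x = -50; the gauge (either hook) lifts straight up out, barrel between the bars.
- model: Wooden building model, fixed to the bench. Origin: centre of the underside of its 200 x 200 x 12 mm board, z up. Rigid flat roof, 130 mm along the slope, 150 mm along y, pitched 20 degrees: low edge (63 mm high) at -x, high edge (107 mm) at +x; middle of its surface at x = y = 0, 85 mm above the bench. Small blocks stand on the board beside it, lower than the roof's middle.
- ring_mark_spot (a point): The centre of the drawn ring on the roof's surface (black line, 30 mm in diameter, along the middle of the slope, 20 to 50 mm to one side of the middle). Its z axis is the outward normal of the roof, its x axis points up the slope, its y axis along the roof.
- cross_mark_spot (a point): The centre of the drawn diagonal cross (24 mm wide) on the same roof, on the other side of its middle: not the spot to press. Axes as for the ring.
- scriber: Bystander: a scriber with a round turned wooden handle and a thin steel point, 139 mm long, hanging by its round collar in the stand's other hook. Origin: underside of the collar, z up; the handle rises 64 mm above it.
- tape: Bystander: roll of tape lying on the bench, 80 mm across, 22 mm high. Origin: centre of its underside.
- jar: Bystander: closed glass jar, 56 mm across, 75 mm high. Origin: centre of its underside.
- tree: Bystander: turned wooden model tree, 44 mm across, 85 mm high. Origin: centre of its underside.
Things that resemble listed ones, but are neither listed nor needed, are in the scene too. What is shaped like the stand but yellow is not meant.

How it is judged:
On the way:
1. the gauge is gripped and lifted clear of its hook (z of gauge in the frame of stand above 0.148 m and contact force between the fingers and gauge above 1 N), for 0.1 s.
At the end, for the whole second after the job is handed in: The gauge is still gripped by the fingers and at rest, off the stand, its tip within 10 mm of the centre of the drawn ring and pressing on the roof with 1 to 9 N, the plunger pushed in between 3 and 9.5 mm, the gauge square to the roof within 8 degrees (0.14 rad), handle up (distance between tip and ring_mark_spot below 0.01 m and angle between the z axis of gauge and the z axis of ring_mark_spot, either way round below 0.14 rad and angle between gauge's own z axis and vertical below 1 rad and value of joint plunger between 0.003 and 0.0095 m and contact force between gauge and model between 1 and 9 N and contact force between the fingers and gauge above 1 N and linear speed of gauge below 0.02 m/s and contact force between gauge and stand below 0.05 N); the arm keeps its last pose, push and grip.
It fails at once if the gauge is pressed hard on the model (more than 15 N, well past the spring) (contact force between gauge and model above 15 N).
It fails at once if the scriber is disturbed (moved over 30 mm) (distance of scriber from where it was at the start of the episode above 0.03 m).
It fails at once if the tape is disturbed (moved over 30 mm) (distance of tape from where it was at the start of the episode above 0.03 m).
It fails at once if the jar is disturbed (moved over 30 mm) (distance of jar from where it was at the start of the episode above 0.03 m).
It fails at once if the tree is disturbed (moved over 30 mm) (distance of tree from where it was at the start of the episode above 0.03 m).
It also fails if it takes over 38 s, if anything falls off the work surface, if the arm or the gripper's body presses on something with over 40 N, if the wrist force passes 120 N, or if a joint passes its speed limit or range.

## Working session

There is one attempt and no reset: what is moved stays moved. The work goes in short steps, Python scripts to look and compute and a tool call to move; the robot and the scene stay as the last step left them, time stands still between calls to the robot, and variables do not carry over. Pictures are saved under pics/ and viewed, at most 10 in all, crops included, and the job is handed in when it is done.

Besides the shell and the picture viewer there is one more tool, called after "Call:" as name([rows], argument=value, ...), one row to a line, values as JSON. move_arm: Moves the arm, as the interface text tells. Its arguments: {"type":"object","properties":{"motion":{"type":"array","items":{"type":"array","items":{"type":"number"}}},"newtons":{"type":"number"}},"required":["motion"]}

```bash
mkdir -p pics; cat > h.py <<'E'
import numpy as np, cv2
from plant import r, eyes, finish_job
from scipy.spatial.transform import Rotation as R
def cloud(s):
    K=s["intrinsics"];T=s["world_to_cam"];z=s["z_map"]
    v,u=np.mgrid[:z.shape[0],:z.shape[1]]
    p=np.stack([(u-K[0,2])/K[0,0]*z,(v-K[1,2])/K[1,1]*z,z],-1)
    w=(p-T[:3,3])@T[:3,:3]
    w[z<=0]=np.nan
    return w
E
python3 - <<'E'
from h import *
for n in("scene","top"):
    s=eyes.snapshot(n); cv2.imwrite(f"pics/{n}0.png",s["frame"][...,::-1]); np.savez(f"{n}0.npz",**s)
    print(n,s["intrinsics"],np.linalg.inv(s["world_to_cam"])[:3,3])
st=r.get_state();print(st["tool_pos"],st["eef_rot"],st["clock"],st["contact_force"])
E
```

```text
scene [[463.62816037   0.         316.34567707]
 [  0.         463.62816037 205.25044343]
 [  0.           0.           1.        ]] [1.29390291 0.60544035 0.82678738]
top [[460.01762242   0.         324.21874973]
 [  0.         460.01762242 195.93058812]
 [  0.           0.           1.        ]] [ 0.33295973 -0.00432421  1.18595107]
[ 0.18674205 -0.59587141  0.23800036] [ 9.88480218e-01  1.51347938e-01 -1.90406530e-04 -7.90378444e-04] 0.1 [ 0.22299471  0.44818278 -0.04858458]
```

View pics/scene0.png

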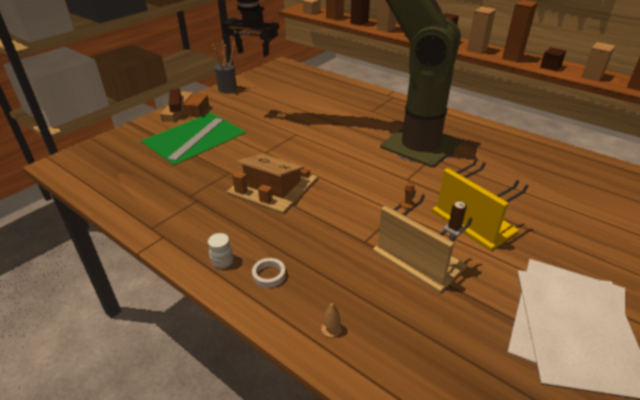

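View pics/top0.png

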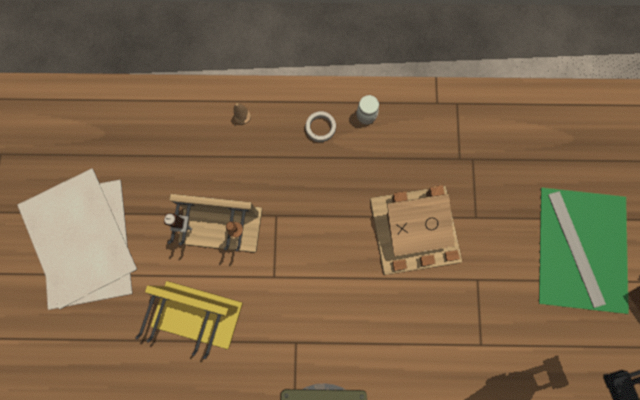

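The top view shows the plywood stand near (215,222), with a white-dialled, dark tool on its left hook (172,218) and a brown round-handled one at (235,230). The yellow stand at (190,315) is the decoy. On the roof, the ring is at (432,224) and the cross at (402,228). The candidates for the gauge are (172,218) and (235,230). The white dial and steel collar fit the first, which I'll confirm in a crop.

```bash
cat > m.py <<'E'
from h import *
t=dict(np.load("top0.npz"));w=cloud(t);f=t["frame"];
s=dict(np.load("scene0.npz"));ws=cloud(s)
a=cv2.resize(f[180:280,140:280][...,::-1],None,fx=4,fy=4,interpolation=2)
b=cv2.resize(s["frame"][170:290,360:480][...,::-1],None,fx=3.333,fy=3.333,interpolation=2)
cv2.imwrite("pics/crop.png",cv2.resize(np.hstack([a,b]),(800,335)))
for n,(u,v) in dict(dial=(170,219),scr=(232,228),ring=(432,224),cross=(402,228)).items():
    q=w[v-2:v+3,u-2:u+3].reshape(-1,3);print(n,np.nanmedian(q,0))
# roof plane fit
q=w[200:248,396:450].reshape(-1,3);q=q[np.isfinite(q[:,2])&(q[:,2]>.058)&(q[:,2]<.115)]
for _ in range(6):
    c=q.mean(0);n=np.linalg.svd(q-c)[2][2];n*=np.sign(n[2]);d=abs((q-c)@n);q=q[d<max(.003,np.median(d)*2)]
print("roof",c,n,np.degrees(np.arccos(n[2])),len(q),q.min(0),q.max(0))
# white dial both views
for nm,F,W,(v0,v1,u0,u1) in(("top",f,w,(205,235,155,190)),("scene",s["frame"],ws,(192,222,440,475))):
    g=F[v0:v1,u0:u1].astype(int);m=(g.min(-1)>140)
    P=W[v0:v1,u0:u1][m];P=P[np.isfinite(P[:,2])&(P[:,2]>.19)];print(nm,"dial",m.sum(),len(P),np.median(P,0) if len(P) else 0, np.argwhere(m).mean(0)[::-1]+[u0,v0])
# stand board top: z~.142
for nm,W in(("top",w),("scene",ws)):
    m=(abs(W[...,2]-.142)<.006)&(W[...,1]>.1)&(W[...,1]<.5)&(W[...,0]>.3)
    k=cv2.connectedComponentsWithStats(m.astype(np.uint8))
    for i in range(1,k[0]):
        if k[2][i,4]>40:
            P=W[k[1]==i][:,:2].astype(np.float32);rc=cv2.minAreaRect(P);print(nm,k[2][i],rc,cv2.boxPoints(rc).round(3).tolist())
E
python3 m.py
```

```text
dial [0.48373327 0.33580411 0.2017856 ]
scr [0.46719472 0.20266696 0.19040415]
ring [ 0.49706467 -0.25751562  0.08430193]
cross [ 0.48602666 -0.18511289  0.08550028]
roof [ 0.49683811 -0.23479469  0.08608724] [-0.33487638 -0.05890528  0.94041905] 19.877950904706406 2187 [ 0.44178312 -0.30134858  0.06140066] [ 0.55298079 -0.16849885  0.10983799]
top dial 54 53 [0.48377327 0.33700848 0.20188077] [169.55555556 218.61111111]
scene dial 7 7 [0.48603197 0.33428098 0.19771619] [457.28571429 204.        ]
top [170 194  82  16 592] ((0.5360366702079773, 0.26673439145088196), (0.18900422751903534, 0.019389886409044266), 84.93961334228516) [[0.5180000066757202, 0.17299999296665192], [0.5370000004768372, 0.1720000058412552], [0.5540000200271606, 0.36000001430511475], [0.5350000262260437, 0.3619999885559082]]
top [171 216  17  16  75] ((0.4846838712692261, 0.3343760073184967), (0.03157016634941101, 0.03646702691912651), 77.45960998535156) [[0.46299999952316284, 0.3230000138282776], [0.49900001287460327, 0.3149999976158142], [0.5059999823570251, 0.34599998593330383], [0.4699999988079071, 0.3540000
[... 838 characters left out ...]
77], [0.3499999940395355, 0.3970000147819519], [0.32899999618530273, 0.40299999713897705]]
scene [381 206  73  41 449] ((0.5384923219680786, 0.2701720893383026), (0.18913522362709045, 0.020782116800546646), 84.179931640625) [[0.5189999938011169, 0.1770000010728836], [0.5389999747276306, 0.17499999701976776], [0.5580000281333923, 0.3630000054836273], [0.5379999876022339, 0.36500000953674316]]
scene [448 223  15   8  57] ((0.49349185824394226, 0.3441491723060608), (0.01610390841960907, 0.0316811129450798), 37.67767333984375) [[0.47699999809265137, 0.35199999809265137], [0.4970000088214874, 0.3269999921321869], [0.5099999904632568, 0.3370000123977661], [0.49000000953674316, 0.3619999885559082]]
```

View pics/crop.png

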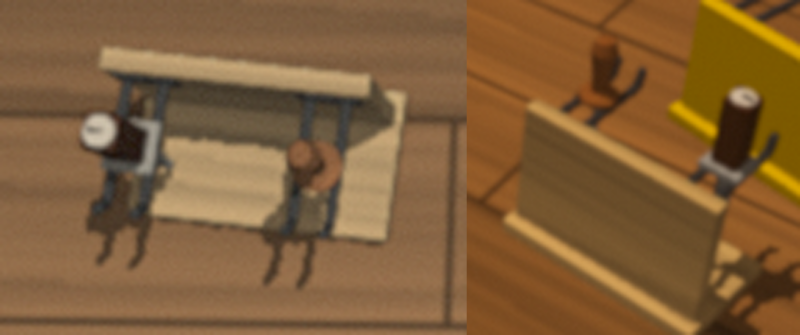

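The crop confirms it: the left-hook tool has a dark square handle, white dial and square steel collar, so it is the gauge. The other one has a round collar and is the scriber. The stand geometry predicts the gauge at (0.485, 0.337), which agrees with the dial at (0.484, 0.336). The roof pitch measures 19.9°. Next I'll refine the ring centre and plan the moves.

```bash
cat >> h.py <<'E'
def plan(pts,rots=None):
    """shift mm in tool axes at start, rotvec deg, for world targets"""
    st=r.get_state();p=np.array(st["tool_pos"]);R0=R.from_quat(st["eef_rot"])
    print("t",st["clock"],"p",p.round(4),"F",np.round(st["contact_force"],1))
    for i,x in enumerate(pts):
        rv=(R0.inv()*rots[i]).as_rotvec(degrees=True) if rots else np.zeros(3)
        print((R0.inv().apply(np.array(x)-p)*1000).round(1),rv.round(1))
def toolrot(z,x):
    z=np.array(z,float);z/=np.linalg.norm(z);x=np.array(x,float);x-=z*(x@z);x/=np.linalg.norm(x)
    return R.from_matrix(np.stack([x,np.cross(z,x),z],1))
a=np.radians(-5.1)
GR=toolrot([0,0,-1],[np.cos(a),np.sin(a),0])
E
python3 - <<'E'
from h import *
t=dict(np.load("top0.npz"));K=t["intrinsics"];T=t["world_to_cam"];f=t["frame"]
n=np.array([-.3349,-.0589,.9404]);c=np.array([.49684,-.23479,.0861])
g=cv2.cvtColor(f[205:245,390:450],cv2.COLOR_RGB2GRAY);g=g.astype(float)
d=cv2.GaussianBlur(g,(0,0),6)-g; m=(d>9).astype(np.uint8)
k=cv2.connectedComponentsWithStats(m)
def cast(u,v):
    ray=T[:3,:3].T@np.array([(u-K[0,2])/K[0,0],(v-K[1,2])/K[1,1],1]);o=-T[:3,:3].T@T[:3,3]
    return o+ray*((c-o)@n)/(ray@n)
for i in range(1,k[0]):
    if k[2][i,4]>12:
        x,y,ww,h,A=k[2][i];P=[cast(x+390,y+205+h/2-.5),cast(x+389+ww,y+205+h/2-.5)]
        print(k[2][i],cast(x+ww/2-.5+390,y+h/2-.5+205).round(4),np.linalg.norm(P[0]-P[1]))
plan([[.45,-.40,.30],[.56,-.10,.32]],[GR,GR])
E
```

```text
[34 12 15 14 96] [ 0.4979 -0.2552  0.0852] 0.0342239200374962
[ 6 17 12 13 69] [ 0.4861 -0.1838  0.0855] 0.02674742145799791
[ 0 18  3 22 42] [ 0.4729 -0.1588  0.0823] 0.004859799813409369
t 0.1 p [ 0.1867 -0.5959  0.238 ] F [ 0.2  0.4 -0. ]
[ 309.8 -108.2  -61.9] [-0.1  0.  22.5]
[ 504.5 -361.6  -81.5] [-0.1  0.  22.5]
```

The ring measures (0.498, -0.255, 0.085). Its height matches mid-slope and its outer diameter is about 32 mm. I'm moving now.

Call:
move_arm([
  [62, -22, -30, 0, 0, 5, 0],
  [124, -43, -62, 0, 0, 10, 0],
  [186, -65, -75, 0, 0, 15, 0],
  [248, -87, -80, 0, 0, 22.5, 0],
  [300, -130, -82, 0, 0, 22.5, 0],
], newtons=40)

```text
clock: 0.72
tool_pos: [0.417, -0.4056, 0.3191]
eef_rot: [0.999, -0.045, 0.001, 0.0]
contact_force: [0.9, -0.2, 0.9]
opening: 1.005
finger_force: 0.0
```

```bash
python3 -c "
from h import *
plan([[.56,-.1,.32],[.485,.337,.32]],[GR,GR])"
```

```text
t 0.725 p [ 0.417  -0.4056  0.3191] F [ 0.9 -0.2  0.9]
[ 115.1 -317.2   -1. ] [ 0.  -0.1 -0. ]
[   1.2 -745.7   -1.4] [ 0.  -0.1 -0. ]
```

Call:
move_arm([
  [40, -50, 0, 0, 0, 0, 0],
  [75, -103, 0, 0, 0, 0, 0],
  [100, -160, 0, 0, 0, 0, 0],
  [115, -220, 0, 0, 0, 0, 0],
  [115, -282, 0, 0, 0, 0, 0],
])

```text
clock: 1.35
tool_pos: [0.5553, -0.1348, 0.3183]
eef_rot: [0.999, -0.044, 0.0, -0.0]
contact_force: [0.1, -0.3, 0.7]
opening: 1.001
finger_force: 0.0
```

Call:
move_arm([
  [0, -62, 0, 0, 0, 0, 0],
  [-10, -122, 0, 0, 0, 0, 0],
  [-25, -182, 0, 0, 0, 0, 0],
  [-45, -240, 0, 0, 0, 0, 0],
  [-65, -298, 0, 0, 0, 0, 0],
])

```text
clock: 1.98
tool_pos: [0.5152, 0.1672, 0.3187]
eef_rot: [0.999, -0.044, -0.0, 0.0]
contact_force: [0.2, -0.3, 0.4]
opening: 1.0
finger_force: 0.0
```

```bash
python3 -c "
from h import *
plan([[.485,.337,.28]],[GR]);print(r.get_state()['q'])"
```

```text
t 1.975 p [0.5152 0.1672 0.3187] F [ 0.2 -0.3  0.4]
[ -45.2 -166.5   38.6] [0. 0. 0.]
[-0.33896526  0.48106039 -0.09487015  1.71271872  0.0539942   0.95087117
 -2.11422259]
```

Call:
move_arm([
  [-15, -55, 0, 0, 0, 0, 0],
  [-30, -110, 0, 0, 0, 0, 0],
  [-45, -160, 20, 0, 0, 0, 0],
  [-45, -166, 39, 0, 0, 0, 0],
  [-45, -166, 39, 0, 0, 0, 0],
])

```text
clock: 2.6
tool_pos: [0.4846, 0.3347, 0.2781]
eef_rot: [0.999, -0.044, -0.002, 0.001]
contact_force: [0.7, -0.4, -0.2]
opening: 1.0
finger_force: 0.0
```

```bash
python3 - <<'E'
from h import *
plan([[.485,.337,.149]],[GR]);print(r.get_state()['q'])
t=eyes.snapshot("top");s=eyes.snapshot("scene")
a=cv2.resize(t["frame"][170:270,120:270][...,::-1],None,fx=3,fy=3,interpolation=2)
b=cv2.resize(s["frame"][150:250,390:500][...,::-1],None,fx=3,fy=3,interpolation=2)
cv2.imwrite("pics/above.png",np.hstack([a,b]))
E
```

```text
t 2.6 p [0.4846 0.3347 0.2781] F [ 0.7 -0.4 -0.2]
[  0.5  -2.7 129.1] [0.2 0.2 0.1]
[-0.62755361  0.59375494 -0.09415173  1.62866348  0.06570497  0.92659886
 -2.40332676]
```

View pics/above.png

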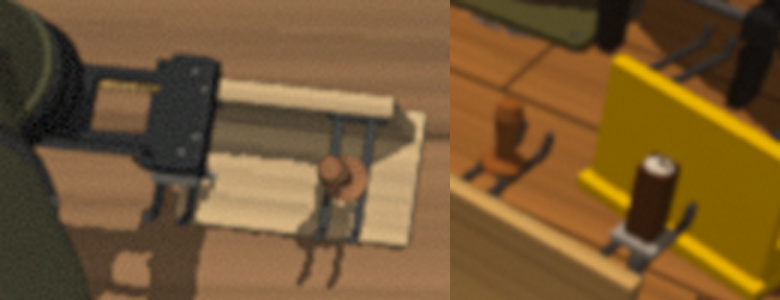

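The fingers (right-hand crop, (615,25) and (750,75)) straddle the gauge handle at (655,190) from above. The gauge is undisturbed, so I'm descending.

Call:
move_arm([
  [0, -2, 40, 0, 0, 0, 0],
  [0, -2, 80, 0, 0, 0, 0],
  [0, -2, 110, 0, 0, 0, 0],
  [0, -2, 128, 0, 0, 0, 0],
  [0, -2, 128, 0, 0, 0, 0],
])

```text
clock: 3.32
tool_pos: [0.4866, 0.3353, 0.1517]
eef_rot: [0.999, -0.045, -0.0, 0.001]
contact_force: [-0.7, 0.5, 1.0]
opening: 1.002
finger_force: 0.0
```

Call:
move_arm([
  [0, 0, 0, 0, 0, 0, 0.5],
  [0, 0, 0, 0, 0, 0, 0.8],
  [0, 0, 0, 0, 0, 0, 1],
  [0, 0, 0, 0, 0, 0, 1],
  [0, 0, 0, 0, 0, 0, 1],
], newtons=40)

```text
clock: 3.95
tool_pos: [0.4862, 0.3368, 0.152]
eef_rot: [0.999, -0.044, 0.0, -0.0]
contact_force: [0.4, 0.6, 0.5]
opening: 0.454
finger_force: 0.0
```

Call:
move_arm([
  [0, 0, 0, 0, 0, 0, 1],
  [0, 0, 0, 0, 0, 0, 1],
  [0, 0, 0, 0, 0, 0, 1],
  [0, 0, 0, 0, 0, 0, 1],
  [0, 0, 0, 0, 0, 0, 1],
])

```text
clock: 4.58
tool_pos: [0.4862, 0.3369, 0.1519]
eef_rot: [0.999, -0.044, 0.0, -0.0]
contact_force: [0.2, 2.0, -0.0]
opening: 0.265
finger_force: 40.0
```

Gripped: an opening of 0.265 is about 23.5 mm, which matches the handle. Lifting straight up.

Call:
move_arm([
  [0, 0, -25, 0, 0, 0, 1],
  [0, 0, -65, 0, 0, 0, 1],
  [0, 0, -110, 0, 0, 0, 1],
  [0, 0, -155, 0, 0, 0, 1],
  [0, 0, -195, 0, 0, 0, 1],
])

```text
clock: 5.2
tool_pos: [0.4859, 0.3359, 0.3481]
eef_rot: [0.999, -0.045, -0.0, 0.001]
contact_force: [0.2, 1.0, -2.2]
opening: 0.272
finger_force: 40.0
```

```bash
python3 - <<'E'
from h import *
st=r.get_state();print(st["opening"],st["finger_force"])
n=np.array([-.3349,-.0589,.9404]);ring=np.array([.498,-.2552,.0852])
# minimal tilt of GR onto -n
ax=np.cross([0,0,-1],-n);ang=np.arcsin(np.linalg.norm(ax));PR=R.from_rotvec(ax/np.linalg.norm(ax)*ang)*GR
plan([[.56,.05,.36],ring+n*.169,ring+n*.109],[GR,PR,PR])
s=eyes.snapshot("scene");cv2.imwrite("pics/lift.png",cv2.resize(s["frame"][60:260,340:520][...,::-1],None,fx=2.8,fy=2.8,interpolation=2))
E
```

```text
0.27232101390326485 39.972171548288316
t 5.2 p [0.4859 0.3359 0.3481] F [ 0.2  1.  -2.2]
[ 99.3 278.1 -11.6] [ 0.1  0.  -0. ]
[  9.4 602.4 104.8] [ 5.3 19.2 -0. ]
[ 29.1 597.1 161.2] [ 5.3 19.2 -0. ]
```

View pics/lift.png

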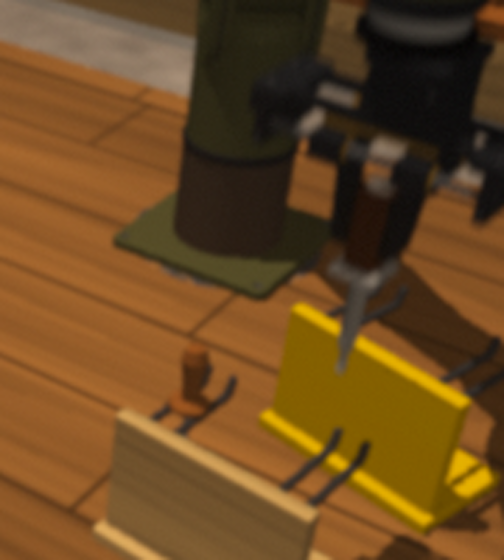

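The gauge is held upright, clear of the hook (tip at (345,365) in the crop), with the scriber undisturbed. Moving over to the model.

Call:
move_arm([
  [15, 55, 0, 0, 0, 0, 1],
  [30, 113, 0, 0, 0, 0, 1],
  [40, 173, 0, 0, 0, 0, 1],
  [45, 233, 0, 0, 0, 0, 1],
  [45, 290, 0, 0, 0, 0, 1],
])

```text
clock: 5.88
tool_pos: [0.5045, 0.0411, 0.3461]
eef_rot: [0.999, -0.045, -0.001, 0.001]
contact_force: [0.6, 0.5, -2.0]
opening: 0.269
finger_force: 40.0
```

Call:
move_arm([
  [0, 60, 0, 0, 5, 0, 1],
  [-5, 120, 0, 1.5, 10, 0, 1],
  [-15, 180, 0, 3, 15, 0, 1],
  [-25, 240, 20, 5, 19, 0, 1],
  [-35, 295, 40, 5.3, 19.2, 0, 1],
])

```text
clock: 6.5
tool_pos: [0.443, -0.244, 0.3077]
eef_rot: [0.984, -0.044, 0.168, -0.039]
contact_force: [1.0, -0.4, -1.1]
opening: 0.27
finger_force: 40.0
```

```bash
cat > p.py <<'E'
from h import *
n=np.array([-.3349,-.0589,.9404]);ring=np.array([.498,-.2552,.0852])
ax=np.cross([0,0,-1],-n);ang=np.arcsin(np.linalg.norm(ax));PR=R.from_rotvec(ax/np.linalg.norm(ax)*ang)*GR
plan([ring+n*d for d in(.152,.122,.112,.106)],[PR]*4)
E
python3 p.py
```

```text
t 6.5 p [ 0.443  -0.244   0.3077] F [ 1.  -0.4 -1.1]
[-20.2  26.9  74.9] [-0.1  0.  -0.1]
[-20.2  27.  104.9] [-0.1  0.  -0.1]
[-20.2  27.  114.9] [-0.1  0.  -0.1]
[-20.2  27.  120.9] [-0.1  0.  -0.1]
```

Next I'll move to a hover 30 mm above the ring and look.

Call:
move_arm([
  [-10, 14, 25, 0, 0, 0, 1],
  [-20, 27, 55, 0, 0, 0, 1],
  [-20, 27, 80, 0, 0, 0, 1],
  [-20, 27, 85, 0, 0, 0, 1],
  [-20, 27, 85, 0, 0, 0, 1],
])

```text
clock: 7.12
tool_pos: [0.4529, -0.2618, 0.2196]
eef_rot: [0.984, -0.044, 0.168, -0.039]
contact_force: [-0.9, 0.5, -1.4]
opening: 0.27
finger_force: 40.0
```

```bash
python3 p.py; python3 - <<'E'
from h import *
ring=np.array([.498,-.2552,.0852]);st=r.get_state();Rt=R.from_quat(st["eef_rot"]);tip=np.array(st["tool_pos"])+Rt.apply([0,0,.112])
print("tip",tip)
ims=[]
for n,o in(("scene",(200,120)),("top",(370,170))):
    s=eyes.snapshot(n);K,T=s["intrinsics"],s["world_to_cam"]
    for nm,P in(("ring",ring),("tip",tip)):
        c=T[:3,:3]@P+T[:3,3];print(n,nm,(K@c/c[2])[:2].round(1),((K@c/c[2])[:2]-o)*4)
    ims.append(cv2.resize(s["frame"][o[1]:o[1]+100,o[0]:o[0]+100][...,::-1],None,fx=4,fy=4,interpolation=2))
cv2.imwrite("pics/hover.png",np.hstack(ims))
E
```

```text
t 7.125 p [ 0.4529 -0.2618  0.2196] F [-0.9  0.5 -1.4]
[ -2.4   2.  -10.1] [-0.1  0.  -0. ]
[-2.4  2.  19.9] [-0.1  0.  -0. ]
[-2.4  2.1 29.9] [-0.1  0.  -0. ]
[-2.3  2.1 35.9] [-0.1  0.  -0. ]
tip [ 0.49031942 -0.25491637  0.11423213]
scene ring [263.9 159.7] [255.77672899 158.78558404]
scene tip [265.  150.2] [260.18419151 120.91335586]
top ring [431.  223.4] [244.01241214 213.75203099]
top tip [433.8 224.9] [255.02328576 219.49609675]
```

View pics/hover.png

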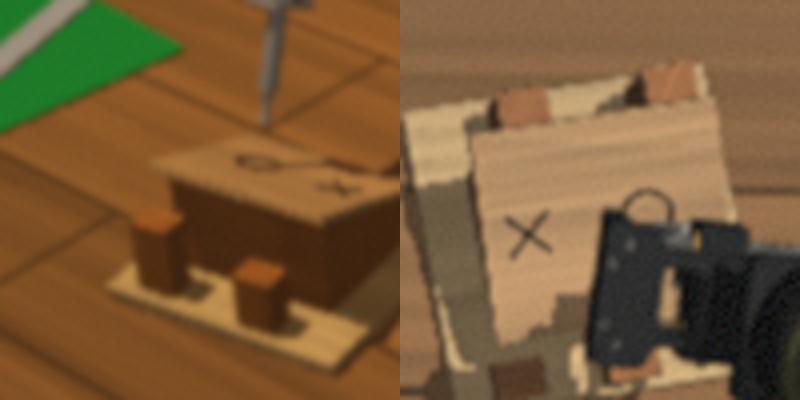

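The tip in the scene crop is at (266,124), against a predicted (260,121). The ring shows at (257,162), against a predicted (256,159). That is agreement within about 3 mm. Now the final approach.

Call:
move_arm([
  [-1, 2, 8, 0, 0, 0, 1],
  [-1, 3, 16, 0, 0, 0, 1],
  [-1, 3, 22, 0, 0, 0, 1],
  [-1, 3, 24, 0, 0, 0, 1],
  [-1, 3, 24, 0, 0, 0, 1],
])

```text
clock: 7.85
tool_pos: [0.4601, -0.2633, 0.1962]
eef_rot: [0.984, -0.044, 0.168, -0.039]
contact_force: [-0.2, 0.2, -2.2]
opening: 0.269
finger_force: 40.0
```

```bash
python3 p.py
```

```text
t 7.85 p [ 0.4601 -0.2633  0.1962] F [-0.2  0.2 -2.2]
[ -1.7  -1.1 -34.4] [-0.1  0.  -0. ]
[-1.7 -1.1 -4.4] [-0.1  0.  -0. ]
[-1.7 -1.   5.6] [-0.1  0.  -0. ]
[-1.7 -1.  11.6] [-0.1  0.  -0. ]
```

Call:
move_arm([
  [-0.5, 0, 2, 0, 0, 0, 1],
  [-0.5, 0, 4, 0, 0, 0, 1],
  [-0.5, 0, 6, 0, 0, 0, 1],
  [-0.5, 0, 6, 0, 0, 0, 1],
  [-0.5, 0, 6, 0, 0, 0, 1],
])

```text
clock: 8.48
tool_pos: [0.4616, -0.2631, 0.1907]
eef_rot: [0.984, -0.044, 0.169, -0.039]
contact_force: [1.2, -0.0, -2.0]
opening: 0.265
finger_force: 40.0
```

```bash
cat > f.py <<'E'
from h import *
n=np.array([-.3349,-.0589,.9404]);F=[];Z=[]
for _ in range(6):
    eyes.snapshot("top");st=r.get_state();F.append(st["contact_force"]@n if hasattr(st["contact_force"],"shape") else np.dot(st["contact_force"],n));Z.append(st["tool_pos"])
print("Fn",np.round(F,1),np.mean(F))
E
python3 f.py; python3 p.py
```

```text
Fn [-1.8 -2.1 -2.3 -1.7 -2.9 -1.6] -2.046685766371766
t 8.775 p [ 0.4616 -0.263   0.1907] F [ 0.4 -0.1 -1.6]
[ -1.2  -1.2 -40.2] [-0.1 -0.  -0. ]
[ -1.2  -1.2 -10.2] [-0.1 -0.  -0. ]
[-1.2 -1.1 -0.2] [-0.1 -0.  -0. ]
[-1.2 -1.1  5.8] [-0.1 -0.  -0. ]
```

Call:
move_arm([
  [0, 0, 1, 0, 0, 0, 1],
  [0, 0, 2, 0, 0, 0, 1],
  [0, 0, 3, 0, 0, 0, 1],
  [0, 0, 3, 0, 0, 0, 1],
])

```text
clock: 9.28
tool_pos: [0.4627, -0.2629, 0.1878]
eef_rot: [0.984, -0.044, 0.169, -0.038]
contact_force: [-1.6, 0.3, 0.4]
opening: 0.271
finger_force: 40.0
```

```bash
python3 f.py; python3 p.py
```

```text
Fn [-0.1  0.1  0.4  1.1  0.7 -0.2] 0.33082990498456843
t 9.575 p [ 0.4626 -0.2629  0.1879] F [-0.4  1.  -0.3]
[ -1.2  -1.3 -43.2] [-0.1 -0.  -0. ]
[ -1.2  -1.2 -13.2] [-0.1 -0.  -0. ]
[-1.2 -1.2 -3.2] [-0.1 -0.  -0. ]
[-1.2 -1.2  2.8] [-0.1 -0.  -0. ]
```

There is contact at about 2.4 N, so the plunger is in by about 2.8 mm. It needs 3 mm more.

Call:
move_arm([
  [0, 0, 1, 0, 0, 0, 1],
  [0, 0, 2, 0, 0, 0, 1],
  [0, 0, 3.2, 0, 0, 0, 1],
  [0, 0, 3.2, 0, 0, 0, 1],
])

```text
clock: 10.07
tool_pos: [0.4638, -0.2627, 0.1848]
eef_rot: [0.984, -0.044, 0.169, -0.039]
contact_force: [-0.5, -0.5, 1.6]
opening: 0.262
finger_force: 40.0
```

```bash
python3 f.py; python3 p.py; python3 - <<'E'
from h import *
ims=[]
for n,o in(("scene",(230,125)),("top",(395,185))):
    s=eyes.snapshot(n)
    ims.append(cv2.resize(s["frame"][o[1]:o[1]+65,o[0]:o[0]+65][...,::-1],None,fx=6,fy=6,interpolation=2))
cv2.imwrite("pics/press.png",np.hstack(ims))
E
```

```text
Fn [1.6 2.3 2.2 2.2 1.9 2.2] 2.067781752483649
t 10.375 p [ 0.4637 -0.2627  0.1849] F [-0.9  0.3  2. ]
[ -1.3  -1.3 -46.4] [-0.1 -0.  -0. ]
[ -1.3  -1.2 -16.4] [-0.1 -0.  -0. ]
[-1.3 -1.2 -6.4] [-0.1 -0.  -0. ]
[-1.3 -1.2 -0.4] [-0.1 -0.  -0. ]
```

View pics/press.png

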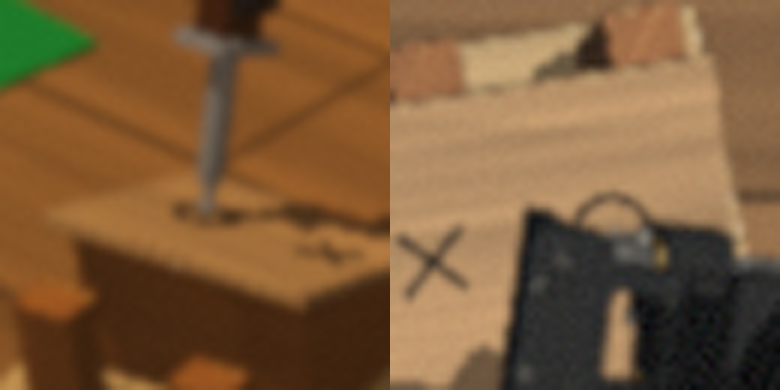

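The tip at (208,212) sits at the centre of the ring, which spans columns 173 to 240. The force is about 4.1 N, so the plunger is about 6 mm in. Handing in.

```bash
python3 -c "
from h import *
print(finish_job())"
```

```text
the job is handed in; nothing more can be done
None
```

I handed the job in with the gauge still gripped and its tip pressed at the ring's centre. I estimate about 4 N and 6 mm of plunger travel, tilted to the measured roof slope. `finish_job()` gave no verdict.

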